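# Seat a square tube against its stops and screw the clamp down on it

## Robot

A 6-joint arm with a two-finger parallel gripper is mounted at the origin on the work surface. World frame = base frame: x ahead of the robot, y to its left, z up, the work surface at z = 0. Lengths are in m, angles in rad, forces in N, time in s.
With the tool pointing down it reaches from about 0.35 to 0.975 m from the base axis. Payload 4.9 kg.
Tool frame: the origin (TCP) lies at the very end of the fingers, on their centre line; the grasp point (between the pads) lies 19 mm behind it; x points along the fingers, y is the direction in which the jaws open and shut, and the axes are right-handed (so a half turn about x gives the same grasp; the last joint's range is limited). The gripper opens to 85 mm and grips with 20 to 120 N. Pads are 22 mm wide; open, the fingers measure 114 mm over their backs; the gripper's body (76 mm by 85 mm) begins 54 mm behind the grasp point. The pads swing forward as they close: fully open they stand 13 mm farther back than shut.
Start: joints at [1.138, 0.053, 1.613, -0, 1.476, -0.119], TCP at [0.193, 0.594, 0.231] pointing down, gripper open.
Joint ranges: [-3.01, 3.01], [-1.01, 2.22], [0.06, 2.58], [-1.02, 4.17], [0.09, 2.62], [-3.14, 3.14]. Speed limits (rad/s): [2.57, 2.57, 3.14, 3.14, 3.14, 3.14].

## Interface

Orientations are given as a unit quaternion [w, x, y, z].
In Python, from plant import manip gives the robot as it stands.
- The arm moves only by the tool play_rows, never from a script. Its argument "plan" is a list of rows, each a list of 5 numbers: the shift along the tool's x, y, z in mm, then the turn about the tool's x in rad, then the closure, from -1 (fully open) to 1 (shut). A call has 1 to 8 rows; each row is the pose to reach, as a shift and turn from the pose commanded when the call began, along the tool's axes at that moment; what a row does not reach only later rows make up. A row lasts 1/8 s, in which the tool goes at most 62.5 mm and 10.7 degrees, less where a joint would pass 70% of its speed; a pose out of reach is approached as far as the arm can. A call with a gripper value outside its range is refused whole. The fingers move at their own pace and stop on an object; the grip force is fixed at half the most. Time passes only in rows, so rows that repeat a pose let the fingers close. It gives the time, the measured TCP pose, the force and the opening at its end, in the units of the state.
- manip.state(): the state, without advancing time (a new reading comes with each control period).
- manip.grab_frame(name): name is "scene" or "top" or "wrist"; returns a dict with "img" (420x560x3 uint8, red, green, blue), "range_z" (420x560 float32, m along the optical axis (not along the pixel's ray), 0 where there is no reading), "fx", "fy", "cx", "cy" (pixels), "origin" and "rotation" of the camera in the world. Camera axes: x right, y up, looking along -z (the intrinsics and any distortion apply to the point x, -y, -z); pixel columns grow to the right and rows downward; lengths in m; the calibration is good to about 2 mm. A picture is of the moment at which its call begins.
- manip.job_done(): hands the job in, once; it reports no verdict.
The state is a dict: "time": time; "joint_pos": joint angles; "joint_vel": joint speeds; "joint_efforts": joint torques, N m; "tool_pos": TCP position; "tool_rot": TCP orientation; "contact_force": force on the tool from outside, world axes, zero at the start; "ft_torque": the same for the moment, N m; "gripper_width": opening from 0.0 (shut) to 1.0 (fully open).
Only numpy, scipy, OpenCV 4.12 (cv2) and the standard library are available. Lean on these libraries where they do the work, as an engineer would, in place of code of your own. Each camera call takes 0.05 s, during which the arm holds its last target. There are 200 camera calls.

## Task

Lay the long square tube on the fixture plate under the clamp's foot, snug against the long stop along its side and butted against the end stop, sliding it up to them gently. Then turn the clamp's T-handle clockwise until the rising resistance shows that the foot has the tube firmly clamped, but do not overtighten: the thin wall dents. Let go, with the tube still snug against both stops, and leave the offcut, the welding magnet and the tape measure where they are.

Things in the scene. Friction and masses are not known exactly. Their poses are not given: they have to be found in the camera images.
- tube: The long square tube of bare metal, 240 mm long, 40 x 40 mm in section, loose, 0.4 to 0.65 kg, at the robot's right. Origin at its centre (20 mm above what it lies on), its y axis along its length, z up. Either end may go to the end stop. A short offcut of the same section lies farther right and is not wanted.
- fixture: Dark steel fixture plate, fixed, but placed and turned differently each time: 200 mm (its x) by 300 mm (its y), 12 mm thick. Origin at the centre of its underside; x away from the robot, z up. On it stand the two stops and the clamp's post. Forward of the stops (x below +20 mm, y below +120 mm) the plate is clear.
- seat (a point): The point on the plate (plate axes x = 0, y = 0, z = 32 mm) where the tube's centre is when the tube lies flat and touches both stops. Its axes are the plate's: the tube's length goes along its y. The screw's foot then bears on the tube 75 mm from this point towards +y.
- long_stop (a point): Middle of the long stop's upright face, half-way up (plate axes x = 20, y = 70 mm). The face looks to -x, is 100 mm long (y = 20 to 120 mm) and 34 mm high above the plate; it is the tube's +x side that meets it. Its bolted foot reaches 38 mm behind the face. The tube sticks out 140 mm past the stop's -y end, where it can be gripped.
- end_stop (a point): Middle of the end stop's face (plate axes x = -2, y = 120 mm), half-way up. The face looks to -y, is 36 mm wide and 30 mm high above the plate; the tube's +y end meets it.
- post_top (a point): Centre of the top of the clamp's upright post (25 mm round, 140 mm above the bench; plate axes x = 82, y = 75 mm). The clamp arm, 20 mm wide, runs from it to the screw (x = 0, y = 75 mm), where its boss is 32 mm round and 32 mm high with its top about 120 mm above the bench. The arm slides on the post: pressed up with about 18 N it rises by an unknown 0 to 4 mm, then bites and holds.
- screw: The upright clamp screw: T-handle, stem and foot in one. Origin: middle of the T-bar, on the screw's axis; x along the bar. The round bar is 10 mm thick, 115 mm long over its 15 mm end balls, the stem 10 mm thick for 46 mm below it. Quick-acting thread: clockwise from above drives it, and the bar, down 12 mm a turn; it takes 3.3 to 4.8 rad in all to clamp the tube. Its arms may be pushed.
- foot (a point): Centre of the lower face of the screw's foot, 27 mm across, 118 mm below the bar; at the start 1.5 to 7.6 mm above a tube on the plate. Free, the screw turns with about 0.05 N m; each 100 N of foot force adds 0.11 to 0.19 N m. While the arm rides up its slack the torque stays near 0.1 N m, then it climbs within a quarter turn. Firmly clamped is about 0.2 N m; from 0.3 N m the tube dents.
- offcut: Loose 70 mm piece of the same 40 x 40 mm tube, on the bench at the robot's right. Origin at its centre. Leave it alone.
- magnet: Loose flat welding magnet, about 70 x 80 mm, 12 mm high, on the plate behind the tube's place (around x = 62, y = -122 mm in plate axes). Leave it alone.
- tape: Loose tape measure, 66 x 36 x 60 mm, on the bench left of the plate. Leave it alone.

How it is judged:
On the way, in this order (a step that is already met when the one before it is completed fails the run):
1. the tube lies on the plate snug against both stops (x of tube in the frame of seat above -0.003 m and y of tube in the frame of seat above -0.003 m and z of tube in the frame of seat below 0.003 m and angle between the y axis of tube and the y axis of seat, either way round below 0.03 rad), for 0.2 s.
2. the foot clamps the tube with at least 50 N (contact force between screw and tube above 50 N), for 0.2 s.
At the end, for the whole second after the job is handed in: The tube lies flat on the plate, its centre within 3 mm of the seated place in each plate direction and its length within 0.03 rad of the stops' direction, at rest, and the clamp's foot presses on it with more than 50 N (all of step 1 and contact force between screw and tube above 50 N and x of tube in the frame of seat below 0.003 m and y of tube in the frame of seat below 0.003 m and z of tube in the frame of seat above -0.003 m and linear speed of tube below 0.01 m/s); the robot touches nothing.
It fails at once if the clamp is overtightened (more than 200 N on the thin-walled tube) (contact force between screw and tube above 200 N).
It fails at once if the tube is dropped on the plate or rammed into a stop (more than 80 N between tube and fixture before the clamp bears) (contact force between tube and fixture above 80 N and contact force between screw and tube below 1 N).
It fails at once if the offcut, magnet or tape measure is moved more than 30 mm (distance of any of offcut, magnet, tape from where it was at the start of the episode above 0.03 m).
It also fails if it takes over 72 s, if anything falls off the work surface, if the arm or the gripper's body presses on something with over 40 N, if the wrist force passes 120 N, or if a joint passes its speed limit or range.

## Working session

There is one attempt and no reset: what is moved stays moved. The work goes in short steps, Python scripts to look and compute and a tool call to move; the robot and the scene stay as the last step left them, time stands still between calls to the robot, and variables do not carry over. Pictures are saved under pics/ and viewed, about 8 in all and at most 12, crops included, and the job is handed in when it is done.

Besides the shell and the picture viewer there is one more tool, called after "Request:" by a JSON object that holds its "api" and its "payload". play_rows: Moves the arm, as the interface text tells. Its arguments: {"type":"object","properties":{"plan":{"type":"array"}},"required":["plan"]}

```bash
mkdir -p pics; ls
python3 - <<'E'
from plant import manip
import cv2,numpy as np
s=manip.state();print(s)
for n in("scene","top"):
    f=manip.grab_frame(n);cv2.imwrite(f"pics/{n}0.png",f["img"][:,:,::-1]);np.savez(f"{n}0.npz",**f)
    print(n,f["fx"],f["cx"],f["cy"],f["origin"],f["rotation"],[k for k in f])
E
```

```text
pics
{'time': 0.0, 'joint_pos': array([ 1.13799101e+00,  5.33702740e-02,  1.61429205e+00, -2.80664189e-05,
        1.47597481e+00, -1.18980928e-01]), 'joint_vel': array([-0.00117667, -0.00048927, -0.00028491,  0.00045811, -0.0010845 ,
       -0.00061927]), 'joint_efforts': array([ 4.78636084e-04, -3.93655729e+01, -3.70189083e+01, -1.59511819e-04,
        6.89987792e-03, -1.56585077e-05]), 'tool_pos': array([0.192672  , 0.59391293, 0.23005585]), 'tool_rot': array([ 0.69823202,  0.10979975,  0.69860682, -0.11119612]), 'contact_force': array([-0.26634357,  0.11889478,  0.35663109]), 'ft_torque': array([-0.0361738 ,  0.03342178, -0.0061978 ]), 'gripper_width': 1.0018375124000118}
scene 415.7258004169963 282.4293250006469 210.93635587362627 [ 1.31007996 -0.44472346  1.01388267] [0.8047131  0.32188431 0.19636402 0.45855042] ['img', 'range_z', 'fx', 'fy', 'cx', 'cy', 'origin', 'rotation']
top 470.4686708115834 284.50599159841676 214.59262725695922 [ 0.38760029 -0.03742688  1.48076245] [ 0.70636899  0.03660592 -0.04987894 -0.70513471] ['img', 'range_z', 'fx', 'fy', 'cx', 'cy', 'origin', 'rotation']
```

View pics/top0.png

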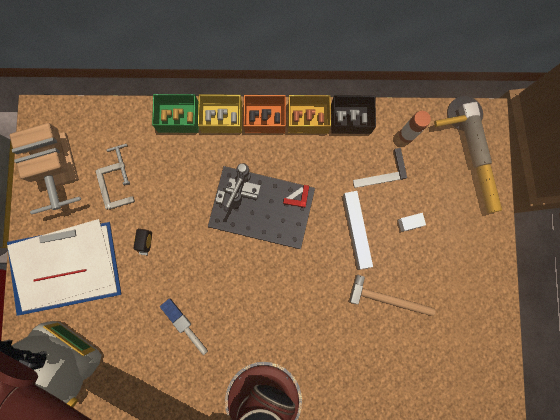

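View pics/scene0.png

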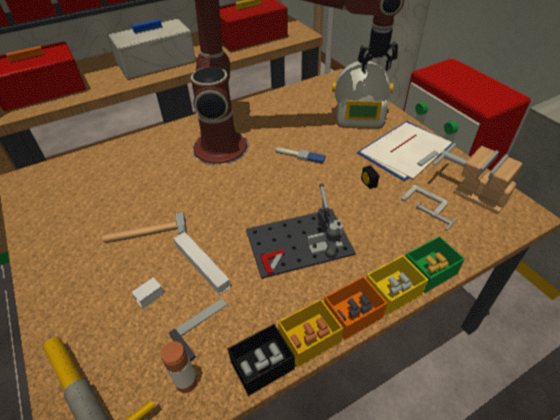

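The top view shows the plate at about (260,207), the clamp at (238,185), the tube from (350,193) to (367,267), and the offcut at (412,222). The scene view agrees. Next I measure the tube and plate.

```bash
cat > h.py <<'E'
import numpy as np,cv2
from scipy.spatial.transform import Rotation as R
def rot(q): return R.from_quat([q[1],q[2],q[3],q[0]]).as_matrix()
def cast(f,uv,z):
    uv=np.atleast_2d(uv).astype(float)
    d=np.c_[(uv[:,0]-f["cx"])/f["fx"],-(uv[:,1]-f["cy"])/f["fy"],-np.ones(len(uv))]@rot(f["rotation"]).T
    o=np.array(f["origin"]);return o+d*((z-o[2])/d[:,2])[:,None]
def cloud(f):
    v,u=np.mgrid[0:420,0:560];r=f["range_z"]
    p=np.stack([(u-f["cx"])/f["fx"]*r,-(v-f["cy"])/f["fy"]*r,-r],-1)
    return p@rot(f["rotation"]).T+np.array(f["origin"])
def rect(f,m,z):
    cs,_=cv2.findContours(m.astype(np.uint8),cv2.RETR_EXTERNAL,cv2.CHAIN_APPROX_NONE)
    c=max(cs,key=cv2.contourArea)[:,0]
    w=cast(f,c,z)[:,:2]; (cx,cy),(a,b),t=cv2.minAreaRect((w*1000).astype(np.float32))
    bx=cv2.boxPoints(((cx,cy),(a,b),t)); e1,e2=bx[1]-bx[0],bx[2]-bx[1]
    L=e1 if np.hypot(*e1)>np.hypot(*e2) else e2
    return np.array([cx,cy]),sorted((a,b)),np.arctan2(L[1],L[0]),c
def quatinfo(s):
    M=rot(s["tool_rot"]);return M
E
python3 - <<'E'
from h import *
f=dict(np.load("top0.npz"));hsv=cv2.cvtColor(f["img"],cv2.COLOR_RGB2HSV)
P=cloud(f)
m=(hsv[...,1]<40)&(hsv[...,2]>170); m[:, :330]=0;m[:,385:]=0;m[:185]=0;m[272:]=0
c,ab,t,_=rect(f,m,0.040);print("tube",c,ab,t,np.median(P[m][:,2]))
m2=np.zeros_like(m);m2[155:255,200:322]=True
roi=m2&(hsv[...,1]<60)&(hsv[...,2]<110)
m3=cv2.morphologyEx(roi.astype(np.uint8),cv2.MORPH_CLOSE,np.ones((7,7)))
cv2.imwrite("pics/m.png",m3*255)
c,ab,t,k=rect(f,m3,0.012);print("plate",c,ab,t,t*57.3)
b=m2&(P[...,2]>0.1);print("high",[ (np.round(x,3)) for x in P[b][::6]])
print("plate z",np.median(P[roi][:,2]), "bench",np.median(P[300:330,200:300,2]))
E
```

```text
tube [ 520.1918335  -292.17697144] [38.817710876464844, 239.3206024169922] 0.1868299 0.04008486427910152
plate [603.69165039   5.46202087] [220.2902374267578, 297.2164306640625] 1.336094 76.55819
high [array([ 0.388, -0.037,  1.481]), array([0.708, 0.063, 0.118]), array([0.7  , 0.061, 0.14 ]), array([0.697, 0.07 , 0.141]), array([0.698, 0.053, 0.136]), array([0.694, 0.07 , 0.141]), array([0.695, 0.052, 0.138]), array([0.691, 0.072, 0.14 ]), array([0.692, 0.055, 0.137]), array([0.693, 0.08 , 0.121]), array([0.688, 0.061, 0.142]), array([ 0.388, -0.037,  1.481]), array([0.685, 0.067, 0.14 ]), array([0.688, 0.05 , 0.13 ]), array([0.683, 0.07 , 0.139]), array([0.683, 0.052, 0.136]), array([0.682, 0.07 , 0.129]), array([0.683, 0.053, 0.123]), array([0.682, 0.071, 0.117]), array([0.682, 0.054, 0.117]), array([0.678, 0.074, 0.119]), array([0.678, 0.056, 0.122]), array([0.677, 0.072, 0.111]), array([0.675, 0.053, 0.119]), array([0.659, 0.06 , 0.181]), array([ 0.388, -0.037,  1.481]), array([0.657, 0.058, 0.179]), array([0.654, 0.066, 0.179]), array([0.663, 0.077, 0.118]), array([0.651, 0.055
[... 827 characters left out ...]
ay([0.606, 0.076, 0.123]), array([0.593, 0.087, 0.184]), array([0.603, 0.076, 0.12 ]), array([0.591, 0.09 , 0.182]), array([0.6  , 0.078, 0.126]), array([0.588, 0.096, 0.181]), array([0.597, 0.084, 0.126]), array([ 0.388, -0.037,  1.481]), array([0.596, 0.085, 0.114]), array([0.582, 0.096, 0.182]), array([0.58 , 0.09 , 0.181]), array([0.577, 0.093, 0.177]), array([0.572, 0.101, 0.178]), array([0.568, 0.101, 0.184]), array([0.565, 0.098, 0.183]), array([0.562, 0.1  , 0.187]), array([0.56 , 0.101, 0.179]), array([ 0.388, -0.037,  1.481]), array([ 0.388, -0.037,  1.481]), array([ 0.388, -0.037,  1.481]), array([ 0.388, -0.037,  1.481])]
plate z 0.012383317905011682 bench -0.00024417867751402866
```

```bash
cat >> h.py <<'E'
def plan(s,pos,jaw=None):
    """shift (mm) in tool axes and turn to bring the TCP to pos with the jaw axis (tool y) along yaw jaw (mod pi)"""
    M=rot(s["tool_rot"]); d=(np.array(pos)-s["tool_pos"])@M*1000
    y=np.arctan2(M[1,1],M[0,1]); 
    if jaw is None: return np.round(d,1),0
    t=-(jaw-y); t=(t+np.pi/2)%np.pi-np.pi/2   # tool x is down
    return np.round(d,1),round(t,3)
def show(s):
    M=rot(s["tool_rot"]);print("t",round(s["time"],2),"pos",np.round(s["tool_pos"]*1000,1),"jawyaw",round(np.arctan2(M[1,1],M[0,1]),3),"q",np.round(s["joint_pos"],3),"F",np.round(s["contact_force"],1),"T",np.round(s["ft_torque"],3),"w",round(s["gripper_width"],3),"xaxis",np.round(M[:,0],3))
E
python3 - <<'E'
from h import *
from plant import manip
s=manip.state();show(s);print(plan(s,[.45,.12,.30],0))
E
```

```text
t 0.1 pos [192.7 594.  230.2] jawyaw 1.257 q [ 1.138  0.053  1.614 -0.     1.476 -0.119] F [-1.  -0.2 -0.3] T [ 0.052 -0.044  0.047] w 1.0 xaxis [-0.001 -0.002 -1.   ]
(array([ -69.2, -371.5,  391. ]), np.float64(1.257))
```

Request:
{"api": "play_rows", "payload": {"plan": [[-70,-370,390,1.4,-1],[-70,-370,390,1.4,-1],[-70,-370,390,1.4,-1],[-70,-370,390,1.4,-1],[-70,-370,390,1.4,-1],[-70,-370,390,1.4,-1],[-70,-370,390,1.4,-1],[-70,-370,390,1.4,-1]]}}

```text
time: 1.1
tool_pos: [0.4301, 0.1569, 0.2958]
tool_rot: [0.462, 0.535, 0.462, -0.535]
contact_force: [2.1, 0.6, 0.5]
gripper_width: 1.0
```

Run:
```python
from h import *
from plant import manip
s=manip.state();show(s)
f=manip.grab_frame("wrist");cv2.imwrite("pics/w1.png",f["img"][:,:,::-1]);np.savez("w1.npz",**f)
print(f["origin"],rot(f["rotation"])[:,2],f["fx"])
s=manip.state();show(s);print(plan(s,[.48,-.30,.15],1.758))
```

```text
t 1.1 pos [430.1 156.9 295.8] jawyaw -0.146 q [ 0.187 -0.392  1.9    0.     1.634  0.333] F [2.1 0.6 0.5] T [ 0.026 -0.075 -0.014] w 1.0 xaxis [ 0.  0. -1.]
[0.4411323  0.23816473 0.43849144] [0.04635742 0.31546203 0.9478052 ] 327.19402300957773
t 1.15 pos [433.4 151.  297. ] jawyaw -0.156 q [ 0.176 -0.391  1.896 -0.006  1.633  0.332] F [ 1.6 -3.4  0.9] T [-0.124 -0.079  0.019] w 0.994 xaxis [ 0.004 -0.005 -1.   ]
(array([149.4, 115.5, 437.6]), np.float64(1.228))
```

View pics/w1.png

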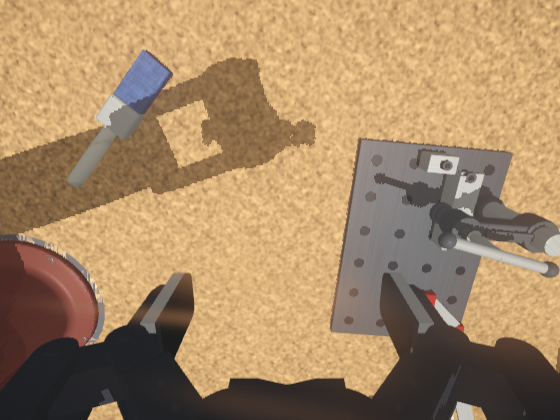

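The wrist view shows the plate with its front-left corner at (360,139), far-left corner at (512,153) and front-right corner at (332,332). The T-bar balls are at (447,240) and (549,269).

Run:
```python
from h import *
f=dict(np.load("w1.npz"));img=f["img"].astype(int)
b=(img[...,0]-img[...,2])<60   # non-cork
def line(p):
    vx,vy,x,y=cv2.fitLine(np.float32(p),cv2.DIST_HUBER,0,.01,.01).ravel();return np.array([x,y]),np.array([vx,vy])
front=[(np.argmax(b[r,300:420])+300-.5,r) for r in range(150,320,3)]
left=[(c,np.argmax(b[110:180,c])+110-.5) for c in range(370,500,3)]
F=cast(f,front,.012)[:,:2];L=cast(f,left,.012)[:,:2]
(pF,dF),(pL,dL)=line(F),line(L)
t=np.linalg.solve(np.c_[dF,-dL],pL-pF);A=pF+t[0]*dF
yF=dF*np.sign(dF[1]);xL=dL*np.sign(dL[0])
th1=np.arctan2(-yF[0],yF[1]);th2=np.arctan2(xL[1],xL[0]);print("corner",A,"theta",th1,th2)
print("resid",np.std((F-pF)@[-dF[1],dF[0]]),np.std((L-pL)@[-dL[1],dL[0]]))
th=(th1*2+th2)/3;x=np.array([np.cos(th),np.sin(th)]);y=np.array([-x[1],x[0]])
O=A+.1*x-.15*y;print("O",O,"screw",O+.075*y,"post",O+.082*x+.075*y)
P=cloud(f);print("corner cloud",P[145,366],P[325,335])
d=dict(np.load("top0.npz"));P=cloud(d);m=(P[...,2]>.168)&(P[...,2]<.2);m[:150]=0;m[250:]=0;m[:,:200]=0;m[:,320:]=0
Q=P[m][:,:2];p,dd=line(Q);s=(Q-p)@dd;print("bar",len(Q),p+dd*(s.min()+s.max())/2,np.arctan2(dd[1],dd[0]),s.max()-s.min(),np.median(P[m][:,2]))
pts=P[150:250,200:320].reshape(-1,3);q=pts[(pts[:,2]>.132)&(pts[:,2]<.146)];print("post",len(q),np.median(q,0))
```

```text
corner [0.52604514 0.17920265] theta -0.23309441 -0.23627828
resid 0.00046761476128459633 0.0005392340763813554
O [0.58851296 0.01009387] screw [0.6059146  0.08304717] post [0.6856769  0.06402138]
corner cloud [0.53466422 0.16843711 0.01136908] [ 0.46735605 -0.10168552  0.01276444]
bar 151 [0.6102546  0.08061709] -0.4369644 0.11320886079174665 0.1794405461973021
post 68 [0.68827744 0.06369907 0.13923129]
```

Request:
{"api": "play_rows", "payload": {"plan": [[0,115,437,1.23,-1],[0,115,437,1.23,-1],[50,115,437,1.23,-1],[100,115,437,1.23,-1],[130,115,437,1.23,-1],[130,115,437,1.23,-1],[130,115,437,1.23,-1],[130,115,437,1.23,-1]]}}

```text
time: 2.15
tool_pos: [0.4804, -0.2917, 0.1636]
tool_rot: [-0.069, -0.703, -0.07, 0.704]
contact_force: [0.7, 0.5, -0.1]
gripper_width: 1.0
```

Run:
```python
from h import *
from plant import manip
f=manip.grab_frame("wrist");cv2.imwrite("pics/w2.png",f["img"][:,:,::-1]);np.savez("w2.npz",**f)
s=manip.state();show(s);print(plan(s,[.48,-.30,.022],1.758))
```

```text
t 2.2 pos [ 479.5 -294.2  161.2] jawyaw -1.376 q [-0.681 -0.039  1.824 -0.002  1.36   0.696] F [-3.4 -1.4 -1.6] T [-0.041  0.073  0.004] w 1.001 xaxis [-0.005  0.001 -1.   ]
(array([139.1,   6. ,   0. ]), np.float64(0.007))
```

View pics/w2.png

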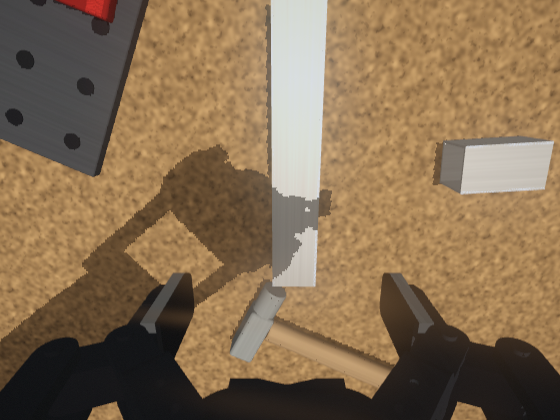

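The tube runs up the middle of the picture, columns 272 to 322, with its near end at row 286. The hammer head at (258,320) lies beyond that end. I'll check the tube line from this closer view.

Run:
```python
from h import *
from plant import manip
f=dict(np.load("w2.npz"));
print("end corners",cast(f,[[273,286],[316,286]],.04)[:,:2]);print("row100",cast(f,[[270.5,100],[324,100]],.04)[:,:2])
P=cloud(f);print(P[150,300],P[270,280])
s=manip.state();print(plan(s,[.481,-.2985,.022],1.758))
```

```text
end corners [[ 0.39611815 -0.29503653]
 [ 0.40390988 -0.33431654]]
row100 [[ 0.55724802 -0.26335525]
 [ 0.56526495 -0.30381425]]
[ 0.52408921 -0.29365349  0.03931345] [ 0.41358331 -0.29831946  0.0395116 ]
(array([139.1,   4.7,  -1.3]), np.float64(0.007))
```

Request:
{"api": "play_rows", "payload": {"plan": [[60,5,-1,0.01,-1],[110,5,-1,0.01,-1],[135,5,-1,0.01,-1],[153,5,-1,0.01,-1],[153,5,-1,0.01,-1],[153,5,-1,0.01,-0.4],[153,5,-1,0.01,0.2],[153,5,-1,0.01,0.4]]}}

```text
time: 3.2
tool_pos: [0.4846, -0.2962, 0.015]
tool_rot: [0.067, 0.705, 0.065, -0.703]
contact_force: [2.1, -3.1, 13.9]
gripper_width: 0.455
```

Request:
{"api": "play_rows", "payload": {"plan": [[0,0,0,0,1],[0,0,0,0,1],[0,0,0,0,1],[-10,0,0,0,1],[-30,0,0,0,1],[-60,0,0,0,1],[-60,0,0,0,1]]}}

```text
time: 4.08
tool_pos: [0.485, -0.2961, 0.0762]
tool_rot: [0.068, 0.706, 0.065, -0.702]
contact_force: [0.3, 0.1, -5.7]
gripper_width: 0.451
```

Run:
```python
from h import *
from plant import manip
s=manip.state();show(s)
f=manip.grab_frame("wrist");np.savez("w3.npz",**f);P=cloud(f)
top=P[100:160:6,297];print(np.round(top[:,:],4))
s=manip.state();show(s)
```

```text
t 4.08 pos [ 485.  -296.1   76.2] jawyaw -1.383 q [-0.679  0.062  1.875  0.     1.198  0.704] F [ 0.3  0.1 -5.7] T [-0.069  0.121 -0.026] w 0.451 xaxis [ 0.005 -0.004 -1.   ]
[[ 0.565  -0.284   0.1014]
 [ 0.5631 -0.2843  0.1022]
 [ 0.5612 -0.2847  0.1013]
 [ 0.5592 -0.2851  0.1022]
 [ 0.5572 -0.2855  0.101 ]
 [ 0.5552 -0.286   0.1009]
 [ 0.5531 -0.2864  0.1006]
 [ 0.5511 -0.2868  0.1009]
 [ 0.5492 -0.2871  0.1021]
 [ 0.547  -0.2876  0.1013]]
t 4.12 pos [ 483.8 -295.2   74.2] jawyaw -1.383 q [-0.679  0.064  1.877 -0.     1.198  0.704] F [-0.5  0.2 -6.4] T [-0.058  0.236 -0.005] w 0.459 xaxis [ 0.002 -0.002 -1.   ]
```

Run:
```python
from h import *
from plant import manip
s=manip.state();show(s)
print(plan(s,[.48,-.16,.08],-.234),plan(s,[.536,-.023,.08],-.234))
```

```text
t 4.12 pos [ 483.8 -295.2   74.2] jawyaw -1.383 q [-0.679  0.064  1.877 -0.     1.198  0.704] F [-0.5  0.2 -6.4] T [-0.058  0.236 -0.005] w 0.459 xaxis [ 0.002 -0.002 -1.   ]
(array([  -6.1, -133.5,  -21.5]), np.float64(-1.149)) (array([  -6.2, -257.7, -102.1]), np.float64(-1.149))
```

Request:
{"api": "play_rows", "payload": {"plan": [[-4,-20,0,-0.18,1],[-6,-45,0,-0.36,1],[-6,-70,-10,-0.54,1],[-6,-90,-15,-0.72,1],[-6,-110,-20,-0.9,1],[-6,-130,-21,-1.08,1],[-6,-134,-21,-1.15,1],[-6,-134,-21,-1.15,1]]}}

```text
time: 5.12
tool_pos: [0.4776, -0.1583, 0.0772]
tool_rot: [-0.438, -0.554, -0.439, 0.555]
contact_force: [0.0, 0.5, -6.3]
gripper_width: 0.458
```

Run:
```python
from h import *
from plant import manip
s=manip.state();show(s)
print(plan(s,[.536,-.023,.08],-.234))
```

```text
t 5.12 pos [ 477.6 -158.3   77.2] jawyaw -0.233 q [-0.468 -0.088  2.022 -0.     1.21  -0.235] F [ 0.   0.5 -6.3] T [-0.209  0.012  0.008] w 0.458 xaxis [-0.003  0.001 -1.   ]
(array([  -2.8,   25.5, -145.2]), np.float64(0.001))
```

Request:
{"api": "play_rows", "payload": {"plan": [[0,10,-40,0,1],[0,20,-90,0,1],[0,25,-130,0,1],[0,25,-145,0,1],[0,25,-145,0,1]]}}

```text
time: 5.75
tool_pos: [0.5362, -0.0236, 0.0781]
tool_rot: [-0.438, -0.554, -0.439, 0.555]
contact_force: [-0.1, -0.1, -6.8]
gripper_width: 0.455
```

Run:
```python
from h import *
from plant import manip
s=manip.state();show(s)
for n in("top","wrist"):
    f=manip.grab_frame(n);np.savez(n+"4.npz",**f)
    im=f["img"] if n=="wrist" else cv2.resize(f["img"][140:260,190:350],None,fx=4,fy=4,interpolation=cv2.INTER_CUBIC)
    cv2.imwrite(f"pics/{n}4.png",im[:,:,::-1])
```

```text
t 5.75 pos [536.2 -23.6  78.1] jawyaw -0.232 q [-1.820e-01 -9.000e-03  1.944e+00 -1.000e-03  1.208e+00  5.000e-02] F [-0.1 -0.1 -6.8] T [-0.255  0.095 -0.002] w 0.455 xaxis [-0.002 -0.    -1.   ]
```

View pics/wrist4.png

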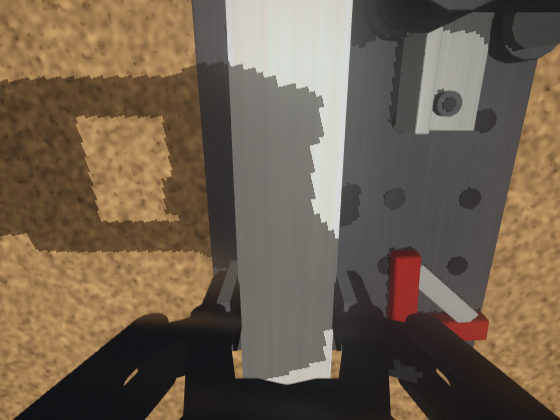

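The tube hangs over the clear strip of the plate and parallel to it. The long stop is at about (430,80) and the magnet at (430,300), clear of the fingers. Next I measure tube and stop from this view's depth.

Run:
```python
from h import *
f=dict(np.load("wrist4.npz"));P=cloud(f)
th=-.234;x=np.array([np.cos(th),np.sin(th)]);y=np.array([-x[1],x[0]]);O=np.array([.5890,.0098])
Q=np.stack([(P[...,:2]-O)@x,(P[...,:2]-O)@y,P[...,2]],-1)*1000
for r in(40,80,120):
    print(r,[tuple(int(round(v)) for v in Q[r,c]) for c in range(385,480,5)])
img=f["img"].astype(int);b=(img[...,0]-img[...,2])<45
fr=[(np.argmax(b[r,180:230])+179.5,r) for r in (20,40,60,100,200,230)]
print("front edge plate x",((cast(f,fr,.012)[:,:2]-O)@x*1000).round(1))
m=(abs(Q[...,2]-np.median(Q[150:250,250:300,2]))<4)&(Q[...,1]<200)&(abs(Q[...,0]+45)<35)
for r in (40,120,200,300,370,376,380,384): 
    c=np.where(m[r])[0]; c=c[(c>200)&(c<380)]
    if len(c):print(r,c.min(),c.max(),Q[r,c.min()].round(1),Q[r,c.max()].round(1))
```

```text
40 [(12, 69, 13), (2, 62, 59), (4, 62, 59), (21, 69, 11), (22, 68, 17), (22, 67, 24), (22, 66, 31), (22, 65, 39), (22, 64, 46), (24, 63, 47), (26, 64, 46), (29, 64, 47), (43, 68, 20), (45, 68, 20), (48, 68, 19), (51, 68, 20), (54, 68, 20), (56, 68, 20), (59, 68, 20)]
80 [(14, 48, 11), (17, 48, 12), (20, 47, 13), (22, 47, 15), (22, 47, 23), (22, 47, 31), (22, 46, 39), (22, 46, 45), (24, 46, 46), (26, 46, 47), (29, 46, 46), (43, 47, 20), (46, 47, 20), (50, 47, 18), (52, 47, 19), (55, 47, 20), (57, 47, 20), (60, 47, 20), (63, 47, 21)]
120 [(16, 25, 11), (19, 25, 12), (22, 25, 13), (22, 25, 23), (22, 26, 30), (22, 26, 38), (22, 26, 44), (25, 27, 45), (27, 27, 45), (30, 27, 46), (44, 25, 19), (46, 25, 21), (50, 25, 19), (53, 25, 20), (55, 25, 20), (57, 25, 21), (61, 25, 20), (64, 25, 20), (71, 25, 14)]
front edge plate x [ -97.5  -97.3  -97.7  -99.6 -100.5 -107.8]
40 227 349 [-63.6  54.6 103.9] [-24.2  54.9 102.5]
120 231 345 [-64.   29.7 101.8] [-24.1  29.8 102.7]
200 235 340 [-63.9   0.5 102.4] [-24.3   0.7 102.7]
300 239 334 [-63.9 -41.4 105.5] [-24.9 -41.7 105. ]
370 242 330 [-64.6 -79.7 103.5] [-24.8 -78.8 104.3]
376 243 329 [-64.3 -83.4 103.3] [-25.  -82.9 103.6]
380 270 303 [-51.9 -85.2 103.8] [-36.8 -85.3 103.6]
```

Request:
{"api": "play_rows", "payload": {"plan": [[20,0,0,0,1],[36,0,0,0,1],[44,0,0,0,1],[47,0,0,0,1],[48,0,0,0,1],[48,0,0,0,1]]}}

```text
time: 6.6
tool_pos: [0.5371, -0.024, 0.0315]
tool_rot: [0.439, 0.555, 0.438, -0.554]
contact_force: [1.1, -0.6, -6.1]
gripper_width: 0.455
```

Request:
{"api": "play_rows", "payload": {"plan": [[1,0,0,0,1],[2,0,0,0,1],[2,0,0,0,1]]}}

```text
time: 6.98
tool_pos: [0.5365, -0.0239, 0.0288]
tool_rot: [-0.438, -0.555, -0.439, 0.555]
contact_force: [0.1, 0.3, -5.7]
gripper_width: 0.45
```

Request:
{"api": "play_rows", "payload": {"plan": [[1,0,0,0,1],[1.5,0,0,0,1],[1.5,0,0,0,1]]}}

```text
time: 7.35
tool_pos: [0.5367, -0.0239, 0.0275]
tool_rot: [0.439, 0.555, 0.438, -0.555]
contact_force: [-0.5, -1.2, -3.5]
gripper_width: 0.453
```

Request:
{"api": "play_rows", "payload": {"plan": [[0.5,0,0,0,1],[1,0,0,0,1],[1,0,0,0,1]]}}

```text
time: 7.72
tool_pos: [0.5368, -0.024, 0.027]
tool_rot: [-0.439, -0.555, -0.438, 0.555]
contact_force: [-3.5, -1.0, 0.6]
gripper_width: 0.453
```

Request:
{"api": "play_rows", "payload": {"plan": [[0,6,0,0,1],[0,14,0,0,1],[0,22,0,0,1],[0,30,0,0,1],[0,36,0,0,1],[0,40,0,0,1],[0,41,0,0,1],[0,41,0,0,1]]}}

```text
time: 8.72
tool_pos: [0.5769, -0.0333, 0.027]
tool_rot: [0.438, 0.555, 0.439, -0.555]
contact_force: [-6.1, 2.2, 4.7]
gripper_width: 0.457
```

Request:
{"api": "play_rows", "payload": {"plan": [[0,1,0,0,1],[0,2,0,0,1],[0,2,0,0,1]]}}

```text
time: 9.1
tool_pos: [0.5787, -0.0337, 0.027]
tool_rot: [0.438, 0.555, 0.439, -0.555]
contact_force: [-5.5, 1.1, 5.1]
gripper_width: 0.452
```

Request:
{"api": "play_rows", "payload": {"plan": [[0,1,0,0,1],[0,2,0,0,1],[0,2,0,0,1]]}}

```text
time: 9.48
tool_pos: [0.5806, -0.0342, 0.027]
tool_rot: [0.438, 0.555, 0.439, -0.555]
contact_force: [-7.2, 2.0, 4.9]
gripper_width: 0.452
```

Request:
{"api": "play_rows", "payload": {"plan": [[0,0.7,0,0,1],[0,1,0,0,1],[0,1,0,0,1]]}}

```text
time: 9.85
tool_pos: [0.5812, -0.0343, 0.027]
tool_rot: [-0.438, -0.554, -0.439, 0.555]
contact_force: [-7.2, 2.2, 6.7]
gripper_width: 0.454
```

Request:
{"api": "play_rows", "payload": {"plan": [[0,0.7,0,0,1],[0,1,0,0,1],[0,1,0,0,1]]}}

```text
time: 10.22
tool_pos: [0.5814, -0.0344, 0.027]
tool_rot: [-0.438, -0.554, -0.44, 0.555]
contact_force: [-10.6, 0.4, 9.1]
gripper_width: 0.453
```

Request:
{"api": "play_rows", "payload": {"plan": [[0,1,-1,0,1],[0,1,-3,0,1],[0,1,-5,0,1],[0,1,-5,0,1]]}}

```text
time: 10.72
tool_pos: [0.582, -0.0336, 0.027]
tool_rot: [-0.44, -0.551, -0.439, 0.558]
contact_force: [-16.9, -11.3, 12.5]
gripper_width: 0.457
```

Request:
{"api": "play_rows", "payload": {"plan": [[0,0,-1,0,1],[0,0,-2,0,1],[0,0,-2,0,1]]}}

```text
time: 11.1
tool_pos: [0.5823, -0.0322, 0.027]
tool_rot: [-0.44, -0.55, -0.439, 0.558]
contact_force: [-18.2, -14.2, 13.9]
gripper_width: 0.452
```

Request:
{"api": "play_rows", "payload": {"plan": [[0,0,-0.7,0,1],[0,0,-1,0,1],[0,0,-1,0,1]]}}

```text
time: 11.48
tool_pos: [0.5825, -0.0314, 0.027]
tool_rot: [-0.44, -0.55, -0.439, 0.558]
contact_force: [-18.1, -14.1, 12.8]
gripper_width: 0.456
```

Request:
{"api": "play_rows", "payload": {"plan": [[-0.5,-0.7,0,0,1],[-0.5,-0.7,0,0,1],[-0.5,-0.7,0,0,1]]}}

```text
time: 11.85
tool_pos: [0.5826, -0.03, 0.027]
tool_rot: [-0.439, -0.552, -0.439, 0.557]
contact_force: [-13.2, -10.3, 8.0]
gripper_width: 0.461
```

Run:
```python
from h import *
from plant import manip
show(manip.state())
f=manip.grab_frame("wrist");np.savez("w5.npz",**f);P=cloud(f)
cv2.imwrite("pics/w5.png",f["img"][:,:,::-1])
th=-.234;x=np.array([np.cos(th),np.sin(th)]);y=np.array([-x[1],x[0]]);O=np.array([.591,.0093])
Q=np.stack([(P[...,:2]-O)@x,(P[...,:2]-O)@y,P[...,2]],-1)*1000
for r in (20,60,100,140,200,240,380):
    print(r,[tuple(Q[r,c].round(1)) for c in (200,260,330,345,352)])
show(manip.state())
```

```text
t 11.85 pos [582.6 -30.   27. ] jawyaw -0.232 q [-0.176  0.171  1.85  -0.007  1.125  0.059] F [-13.2 -10.3   8. ] T [-1.279  1.68   0.348] w 0.461 xaxis [-0.005 -0.006 -1.   ]
20 [(np.float64(-36.9), np.float64(73.6), np.float64(11.9)), (np.float64(-7.8), np.float64(64.1), np.float64(60.3)), (np.float64(13.7), np.float64(65.9), np.float64(51.6)), (np.float64(18.4), np.float64(65.8), np.float64(52.2)), (np.float64(21.8), np.float64(67.1), np.float64(45.3))]
60 [(np.float64(-38.0), np.float64(58.1), np.float64(12.5)), (np.float64(-8.7), np.float64(54.3), np.float64(51.4)), (np.float64(14.1), np.float64(54.2), np.float64(52.4)), (np.float64(19.0), np.float64(54.2), np.float64(52.3)), (np.float64(22.7), np.float64(55.0), np.float64(44.7))]
100 [(np.float64(-39.7), np.float64(41.5), np.float64(11.3)), (np.float64(-9.1), np.float64(41.8), np.float64(50.7)), (np.float64(14.7), np.float64(41.9), np.float64(52.6)), (np.float64(19.8), np.float64(41.9), np.float64(52.1)), (np.float64(23.4), np.float64(41.9), np.float64(45.9))]
140 [(np.float64(-41.2), np.float64(23.5), np.float64(11.6)), (np.fl
[... 564 characters left out ...]
 (np.float64(-10.3), np.float64(-10.3), np.float64(51.5)), (np.float64(17.3), np.float64(-10.5), np.float64(50.8)), (np.float64(30.6), np.float64(-27.7), np.float64(12.5)), (np.float64(34.3), np.float64(-27.8), np.float64(12.2))]
380 [(np.float64(-20.8), np.float64(-22.6), np.float64(107.1)), (np.float64(-6.8), np.float64(-29.1), np.float64(100.9)), (np.float64(12.0), np.float64(-29.2), np.float64(100.7)), (np.float64(14.6), np.float64(-22.6), np.float64(107.0)), (np.float64(16.3), np.float64(-22.5), np.float64(107.0))]
t 11.9 pos [582.7 -30.   27. ] jawyaw -0.232 q [-0.176  0.171  1.85  -0.007  1.125  0.059] F [-12.5  -9.7   8.6] T [-1.271  1.752  0.383] w 0.455 xaxis [-0.005 -0.006 -1.   ]
```

View pics/w5.png

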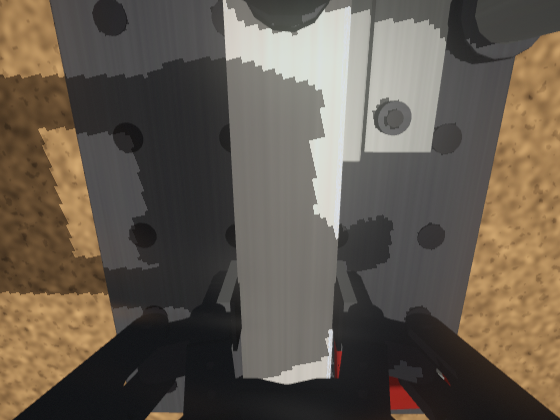

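The tube lies against the long stop at (345,100), parallel to it, with the foot at (290,12) just above its top. I keep sliding it toward the end stop.

Request:
{"api": "play_rows", "payload": {"plan": [[-0.3,-0.5,-1,0,1],[-0.3,-0.5,-2,0,1],[-0.3,-0.5,-2,0,1]]}}

```text
time: 12.28
tool_pos: [0.5833, -0.0271, 0.027]
tool_rot: [-0.439, -0.553, -0.438, 0.556]
contact_force: [-9.5, -6.9, 5.6]
gripper_width: 0.457
```

Request:
{"api": "play_rows", "payload": {"plan": [[0,0,-1,0,1],[0,0,-2,0,1],[0,0,-2,0,1]]}}

```text
time: 12.65
tool_pos: [0.5837, -0.0252, 0.027]
tool_rot: [-0.439, -0.553, -0.438, 0.556]
contact_force: [-9.0, -7.1, 3.8]
gripper_width: 0.453
```

Request:
{"api": "play_rows", "payload": {"plan": [[0,0,-1,0,1],[0,0,-2,0,1],[0,0,-2,0,1]]}}

```text
time: 13.02
tool_pos: [0.5837, -0.0252, 0.027]
tool_rot: [-0.44, -0.551, -0.438, 0.557]
contact_force: [-11.4, -14.5, 5.4]
gripper_width: 0.456
```

Request:
{"api": "play_rows", "payload": {"plan": [[0,0.5,-0.7,0,1],[0,1,-1.5,0,1],[0,1,-1.5,0,1]]}}

```text
time: 13.4
tool_pos: [0.5837, -0.0252, 0.027]
tool_rot: [-0.44, -0.55, -0.438, 0.559]
contact_force: [-17.2, -18.3, 9.3]
gripper_width: 0.454
```

Run:
```python
from h import *
from plant import manip
show(manip.state())
f=manip.grab_frame("scene");np.savez("s6.npz",**f)
x0,y0=250,180
cv2.imwrite("pics/s6.png",cv2.resize(f["img"][180:300,230:370],None,fx=5,fy=5,interpolation=cv2.INTER_CUBIC)[:,:,::-1])
```

```text
t 13.4 pos [583.7 -25.2  27. ] jawyaw -0.232 q [-0.165  0.175  1.846 -0.013  1.127  0.072] F [-17.2 -18.3   9.3] T [-2.484  2.201  0.371] w 0.454 xaxis [-0.008 -0.01  -1.   ]
```

View pics/s6.png

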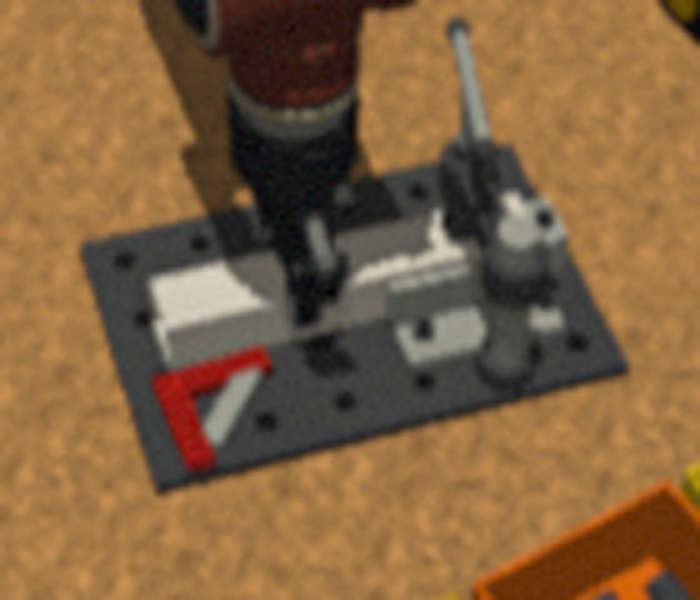

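Both stops have been met: the tool stopped moving while the force rose. I ease off the force, open, rise, and check the tube.

Request:
{"api": "play_rows", "payload": {"plan": [[-0.3,-0.7,1,0,1],[-0.6,-1.5,2,0,1],[-0.6,-1.5,2,0,1],[-0.6,-1.5,2,0,0.0],[-0.6,-1.5,2,0,-0.3],[-0.6,-1.5,2,0,-0.4],[-0.6,-1.5,2,0,-0.4]]}}

```text
time: 14.32
tool_pos: [0.5852, -0.0212, 0.028]
tool_rot: [0.439, 0.555, 0.438, -0.554]
contact_force: [0.5, -0.6, -0.4]
gripper_width: 0.701
```

Request:
{"api": "play_rows", "payload": {"plan": [[-30,0,0,0,-0.4],[-80,0,0,0,-0.4],[-130,0,0,0,-0.4],[-190,0,0,0,-0.4],[-230,0,0,0,-0.4],[-230,0,30,0,-0.4],[-230,0,40,0,-0.4],[-230,0,40,0,-0.4]]}}

```text
time: 15.32
tool_pos: [0.5751, -0.0605, 0.2567]
tool_rot: [-0.438, -0.555, -0.439, 0.555]
contact_force: [-0.1, 0.1, -1.1]
gripper_width: 0.7
```

Run:
```python
from h import *
from plant import manip
show(manip.state())
f=manip.grab_frame("wrist");np.savez("w7.npz",**f);P=cloud(f)
cv2.imwrite("pics/w7.png",f["img"][:,:,::-1])
g=manip.grab_frame("top");np.savez("top7.npz",**g)
```

```text
t 15.32 pos [575.1 -60.5 256.7] jawyaw -0.234 q [-0.234 -0.071  1.693  0.     1.521  0.   ] F [-0.1  0.1 -1.1] T [-0.034  0.034  0.052] w 0.7 xaxis [-0.002  0.001 -1.   ]
```

View pics/w7.png

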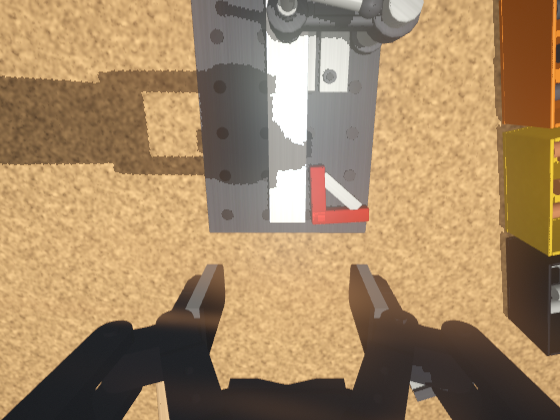

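The tube's near end is at (288,222), against the plate edge at row 233, and it runs parallel along the long stop. I check that gap, and back off so the wrist camera sees the whole T-bar.

Request:
{"api": "play_rows", "payload": {"plan": [[-10,0,30,0,-0.4],[-20,-10,60,0,-0.4],[-20,-10,70,0,-0.4],[-20,-10,70,0,-0.4]]}}

```text
time: 15.92
tool_pos: [0.5497, -0.1259, 0.277]
tool_rot: [0.438, 0.555, 0.439, -0.555]
contact_force: [0.6, 0.4, 0.4]
gripper_width: 0.7
```

```bash
cat >> h.py <<'E'
def bar(f,zlo=.160,zhi=.2):
    P=cloud(f);m=(P[...,2]>zlo)&(P[...,2]<zhi)&(np.hypot(P[...,0]-.609,P[...,1]-.0815)<.075)&(f["range_z"]>.05)
    Q=P[m];vx,vy,x,y=cv2.fitLine(np.float32(Q[:,:2]),cv2.DIST_HUBER,0,.001,.001).ravel()
    d=np.array([vx,vy]);p=np.array([x,y]);s=(Q[:,:2]-p)@d
    lo,hi=np.percentile(s,[.5,99.5]);return len(Q),p+d*(lo+hi)/2,np.arctan2(vy,vx),hi-lo,np.percentile(Q[:,2],[50,90])
E
python3 - <<'E'
from h import *
from plant import manip
show(manip.state())
th=-.234;x=np.array([np.cos(th),np.sin(th)]);y=np.array([-x[1],x[0]]);O=np.array([.591,.0093])
pl=lambda p:((p[:,:2]-O)@np.c_[x,y]*1000).round(1)
f=dict(np.load("w7.npz"))
print("plate edge",pl(cast(f,[[225,233],[350,232.5]],.012)),"tube end corners",pl(cast(f,[[270,222.5],[306,222.5]],.052)),"far",pl(cast(f,[[269,60],[308,60]],.052)))
print("top",bar(dict(np.load("top7.npz"))))
f=manip.grab_frame("wrist");np.savez("w8.npz",**f);cv2.imwrite("pics/w8.png",f["img"][:,:,::-1])
print("wrist",bar(f))
E
```

```text
t 15.93 pos [ 549.7 -125.9  277. ] jawyaw -0.233 q [-3.570e-01 -1.150e-01  1.702e+00  1.000e-03  1.556e+00 -1.240e-01] F [0.6 0.4 0.4] T [0.035 0.02  0.024] w 0.7 xaxis [-0.001  0.001 -1.   ]
plate edge [[ -79.3 -151.1]
 [  80.6 -150.4]] tube end corners [[ -19.2 -121.6]
 [  21.6 -121.6]] far [[-17.5  47. ]
 [ 20.4  47. ]]
top (152, array([0.61024912, 0.08052829]), np.float32(-0.43864152), np.float64(0.11141390072864008), array([0.17987356, 0.18379332]))Traceback (most recent call last):
  File "<stdin>", line 10, in <module>
  File "h.py", line 32, in bar
    Q=P[m];vx,vy,x,y=cv2.fitLine(np.float32(Q[:,:2]),cv2.DIST_HUBER,0,.001,.001).ravel()
                     ~~~~~~~~~~~^^^^^^^^^^^^^^^^^^^^^^^^^^^^^^^^^^^^^^^^^^^^^^^^
cv2.error: OpenCV(4.12.0) /io/opencv/modules/imgproc/src/linefit.cpp:50: error: (-215:Assertion failed) count > 0 in function 'fitLine2D_wods'
```

View pics/w8.png

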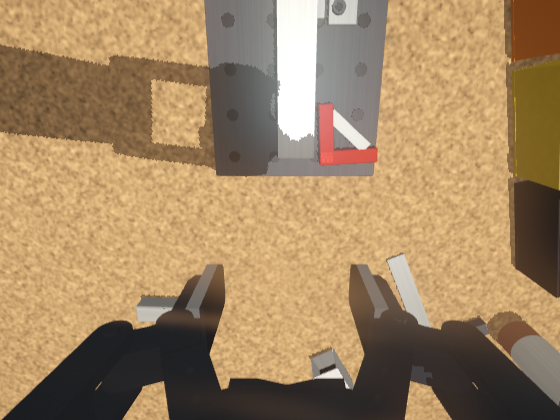

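The tube end is 29 mm from the plate edge (30 expected), so it is seated. This view shows I moved the wrong way to see the clamp, so now I go above the bar with the jaws across it.

Run:
```python
from h import *
from plant import manip
print(plan(manip.state(),[.6095,.081,.265],1.134))
```

```text
(array([  12. ,   10.5, -214.7]), np.float64(-1.367))
```

Request:
{"api": "play_rows", "payload": {"plan": [[12,10.5,-40,-0.18,-0.4],[12,10.5,-90,-0.36,-0.4],[12,10.5,-140,-0.54,-0.4],[12,10.5,-180,-0.72,-0.4],[12,10.5,-205,-0.9,-0.4],[12,10.5,-214.5,-1.08,-0.4],[12,10.5,-214.5,-1.26,-0.4],[12,10.5,-214.5,-1.37,-0.4]]}}

```text
time: 16.98
tool_pos: [0.6092, 0.0818, 0.2648]
tool_rot: [0.69, 0.15, 0.692, -0.15]
contact_force: [0.5, 0.3, -0.1]
gripper_width: 0.702
```

Run:
```python
from h import *
from plant import manip
show(manip.state())
f=manip.grab_frame("wrist");np.savez("w9.npz",**f);cv2.imwrite("pics/w9.png",f["img"][:,:,::-1])
print("wrist",bar(f))
show(manip.state())
```

```text
t 16.98 pos [609.2  81.8 264.8] jawyaw 1.143 q [ 0.012  0.012  1.599  0.     1.532 -1.131] F [ 0.5  0.3 -0.1] T [ 0.022 -0.002 -0.024] w 0.702 xaxis [-0.001  0.    -1.   ]
wrist (2084, array([0.60677008, 0.08234453]), np.float32(-0.43588156), np.float64(0.11085128334245531), array([0.17988986, 0.18159765]))
t 17.02 pos [609.2  81.7 264.8] jawyaw 1.145 q [ 1.200e-02  1.200e-02  1.599e+00  1.000e-03  1.532e+00 -1.133e+00] F [-0.3 -0.  -0.5] T [ 0.044 -0.019  0.032] w 0.701 xaxis [-0.001  0.    -1.   ]
```

View pics/w9.png

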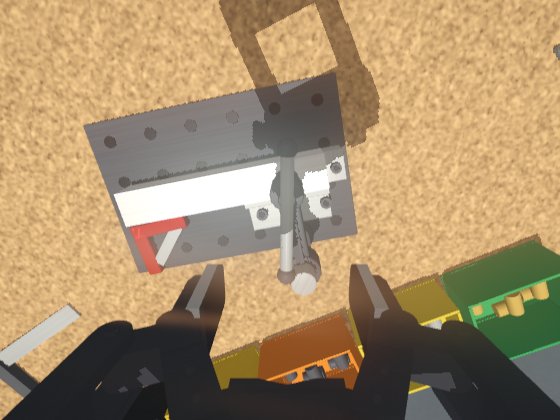

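The bar is vertical in the picture, from (287,150) to (286,272), centred between the jaws. I go down and straddle it loosely, so that turning gives almost pure torque.

Request:
{"api": "play_rows", "payload": {"plan": [[40,0,1,0,-0.4],[80,0,1,0,-0.4],[105,0,1,0,-0.4],[115,0,1,0,-0.2],[115,0,1,0,0.3],[115,0,1,0,0.65],[115,0,1,0,0.67],[115,0,1,0,0.67]]}}

```text
time: 18.02
tool_pos: [0.6108, 0.0797, 0.1518]
tool_rot: [0.691, 0.152, 0.69, -0.152]
contact_force: [-0.1, -0.4, -1.1]
gripper_width: 0.167
```

Run:
```python
from h import *
from plant import manip
show(manip.state())
```

```text
t 18.02 pos [610.8  79.7 151.8] jawyaw 1.137 q [ 0.009  0.091  1.708 -0.     1.341 -1.128] F [-0.1 -0.4 -1.1] T [-0.012  0.045  0.012] w 0.167 xaxis [ 0.002  0.    -1.   ]
```

Request:
{"api": "play_rows", "payload": {"plan": [[0,1,-3.2,0,0.67],[0,1,-3.2,0.1,0.67],[0,1,-3.2,0.25,0.67],[0.3,1,-3.2,0.4,0.67],[0.6,1,-3.2,0.55,0.67],[0.9,1,-3.2,0.7,0.67],[1.2,1,-3.2,0.85,0.67],[1.5,1,-3.2,1.0,0.67]]}}

```text
time: 19.02
tool_pos: [0.6084, 0.0831, 0.1495]
tool_rot: [0.532, 0.467, 0.532, -0.465]
contact_force: [3.3, 3.9, -0.6]
gripper_width: 0.162
```

Run:
```python
from h import *
from plant import manip
show(manip.state())
```

```text
t 19.02 pos [608.4  83.1 149.5] jawyaw 0.132 q [ 0.014  0.088  1.716  0.002  1.336 -0.119] F [ 3.3  3.9 -0.6] T [ 0.544 -0.447  0.033] w 0.162 xaxis [ 0.002  0.002 -1.   ]
```

Request:
{"api": "play_rows", "payload": {"plan": [[0.3,0.9,-0.7,0.15,0.67],[0.6,0.9,-0.7,0.3,0.67],[0.9,0.9,-0.7,0.45,0.67],[1.2,0.9,-0.7,0.6,0.67],[1.5,0.9,-0.7,0.75,0.67],[1.7,0.9,-0.7,0.9,0.67],[1.9,0.9,-0.7,1.0,0.67],[1.9,0.9,-0.7,1.0,0.67]]}}

```text
time: 20.02
tool_pos: [0.6096, 0.0827, 0.1478]
tool_rot: [0.246, 0.664, 0.245, -0.662]
contact_force: [4.7, -0.6, -1.3]
gripper_width: 0.17
```

Run:
```python
from h import *
from plant import manip
show(manip.state());f=manip.grab_frame("wrist");b=bar(f);print(b);show(manip.state())
```

```text
t 20.02 pos [609.6  82.7 147.8] jawyaw -0.862 q [ 0.014  0.092  1.714 -0.     1.333  0.876] F [ 4.7 -0.6 -1.3] T [-0.071 -0.636  0.064] w 0.17 xaxis [ 0.003 -0.    -1.   ]
(11229, array([0.61556383, 0.09064608]), np.float32(0.8982836), np.float64(0.09099399834257588), array([0.17740343, 0.19723745]))
t 20.07 pos [609.5  82.7 147.8] jawyaw -0.861 q [ 0.014  0.092  1.714 -0.     1.333  0.875] F [ 5.1 -0.9 -2. ] T [-0.02  -0.702  0.029] w 0.161 xaxis [ 0.002 -0.    -1.   ]
```

Request:
{"api": "play_rows", "payload": {"plan": [[0.3,0.5,-0.6,0.12,0.67],[0.5,0.5,-0.6,0.25,0.67],[0.7,0.5,-0.6,0.38,0.67],[0.9,0.5,-0.6,0.5,0.67],[0.9,0.5,-0.6,0.5,0.67]]}}

```text
time: 20.7
tool_pos: [0.6097, 0.0823, 0.1468]
tool_rot: [0.075, 0.703, 0.074, -0.703]
contact_force: [3.3, -2.7, -0.6]
gripper_width: 0.168
```

Run:
```python
from plant import manip
from h import *
show(manip.state())
```

```text
t 20.7 pos [609.7  82.3 146.8] jawyaw -1.361 q [ 1.400e-02  9.400e-02  1.713e+00 -1.000e-03  1.333e+00  1.374e+00] F [ 3.3 -2.7 -0.6] T [-0.336 -0.503  0.039] w 0.168 xaxis [ 0.001 -0.001 -1.   ]
```

Request:
{"api": "play_rows", "payload": {"plan": [[0.2,0,0,0.1,0.67],[0.4,0,0,0.2,0.67],[0.6,0,0,0.3,0.67],[0.7,0,0,0.4,0.67],[0.7,0,0,0.4,0.67]]}}

```text
time: 21.32
tool_pos: [0.6095, 0.0821, 0.146]
tool_rot: [-0.066, 0.704, -0.067, -0.704]
contact_force: [2.6, -4.2, 0.9]
gripper_width: 0.163
```

```bash
cat > t.py <<'E'
from plant import manip
from h import *
A=[]
for i in range(4):
    s=manip.state();A.append(np.r_[s["contact_force"],s["ft_torque"]]);manip.grab_frame("wrist")
show(s);A=np.array(A);m=A.mean(0);d=np.array([.6085,.082])-s["tool_pos"][:2]
print("mean",m.round(3),"sdTz",A[:,5].std().round(3),"Tscrew",(m[5]-(d[0]*m[1]-d[1]*m[0])).round(3))
E
python3 t.py
```

```text
t 21.48 pos [609.4  82.3 145.9] jawyaw -1.761 q [ 1.400e-02  9.500e-02  1.714e+00 -1.000e-03  1.332e+00  1.775e+00] F [ 3.5 -3.5 -0.4] T [-0.622 -0.4    0.069] w 0.166 xaxis [ 0.    -0.001 -1.   ]
mean [ 2.943 -4.033  0.015 -0.602 -0.408  0.083] sdTz 0.024 Tscrew 0.078
```

Request:
{"api": "play_rows", "payload": {"plan": [[0.2,0,0,0.1,0.67],[0.4,0,0,0.2,0.67],[0.5,0,0,0.3,0.67],[0.5,0,0,0.3,0.67]]}}

```text
time: 22.02
tool_pos: [0.6093, 0.0822, 0.1453]
tool_rot: [0.172, -0.686, 0.172, 0.686]
contact_force: [2.4, -5.0, 0.4]
gripper_width: 0.164
```

```bash
python3 t.py
```

```text
t 22.18 pos [609.3  82.2 145.3] jawyaw -2.062 q [ 1.400e-02  9.600e-02  1.715e+00 -1.000e-03  1.332e+00  2.076e+00] F [ 1.4 -6.2  0.1] T [-0.784 -0.272  0.037] w 0.165 xaxis [-0.    -0.001 -1.   ]
mean [ 1.744 -5.977  0.281 -0.781 -0.28   0.072] sdTz 0.026 Tscrew 0.067
```

Request:
{"api": "play_rows", "payload": {"plan": [[0.2,0,0,0.1,0.67],[0.4,0,0,0.2,0.67],[0.4,0,0,0.2,0.67]]}}

```text
time: 22.6
tool_pos: [0.6091, 0.082, 0.145]
tool_rot: [0.239, -0.665, 0.24, 0.665]
contact_force: [1.6, -6.2, 0.7]
gripper_width: 0.167
```

```bash
python3 t.py
```

```text
t 22.75 pos [609.2  82.  145. ] jawyaw -2.262 q [ 1.400e-02  9.600e-02  1.715e+00 -2.000e-03  1.332e+00  2.276e+00] F [ 1.2 -5.7  1.4] T [-0.92  -0.198  0.086] w 0.162 xaxis [-0.001 -0.002 -1.   ]
mean [ 1.103 -6.226  1.266 -0.877 -0.188  0.078] sdTz 0.014 Tscrew 0.074
```

Request:
{"api": "play_rows", "payload": {"plan": [[0.2,0,0,0.08,0.67],[0.3,0,0,0.15,0.67],[0.3,0,0,0.15,0.67]]}}

```text
time: 23.18
tool_pos: [0.6092, 0.0819, 0.1449]
tool_rot: [-0.288, 0.646, -0.289, -0.645]
contact_force: [1.1, -6.0, 1.5]
gripper_width: 0.166
```

```bash
python3 t.py
```

```text
t 23.32 pos [609.2  81.9 144.9] jawyaw -2.412 q [ 1.400e-02  9.600e-02  1.715e+00 -2.000e-03  1.331e+00  2.425e+00] F [ 0.7 -6.7  2.5] T [-0.893 -0.058  0.084] w 0.163 xaxis [-0.001 -0.002 -1.   ]
mean [ 0.537 -6.304  2.37  -0.904 -0.107  0.101] sdTz 0.011 Tscrew 0.097
```

Request:
{"api": "play_rows", "payload": {"plan": [[-0.3,0,0,0.08,0.67],[-0.3,0,0,0.15,0.67],[-0.3,0,0,0.15,0.67]]}}

```text
time: 23.75
tool_pos: [0.6092, 0.0819, 0.1449]
tool_rot: [-0.335, 0.622, -0.337, -0.622]
contact_force: [0.9, -6.5, 0.7]
gripper_width: 0.162
```

```bash
python3 t.py
```

```text
t 23.9 pos [609.1  81.9 144.9] jawyaw -2.562 q [ 1.300e-02  9.600e-02  1.715e+00 -2.000e-03  1.331e+00  2.575e+00] F [ 2.2 -6.9  0.1] T [-0.878 -0.264  0.127] w 0.164 xaxis [-0.001 -0.002 -1.   ]
mean [ 1.308 -6.539  0.624 -0.909 -0.237  0.128] sdTz 0.005 Tscrew 0.124
```

Request:
{"api": "play_rows", "payload": {"plan": [[0,0,0,0.08,0.67],[0,0,0,0.15,0.67],[0,0,0,0.15,0.67]]}}

```text
time: 24.32
tool_pos: [0.609, 0.082, 0.1448]
tool_rot: [0.381, -0.595, 0.383, 0.595]
contact_force: [1.3, -5.1, 0.2]
gripper_width: 0.164
```

```bash
python3 t.py
```

```text
t 24.48 pos [609.   82.  144.8] jawyaw -2.711 q [ 1.400e-02  9.600e-02  1.715e+00 -2.000e-03  1.332e+00  2.725e+00] F [ 1.2 -7.1  0.9] T [-0.913 -0.259  0.104] w 0.166 xaxis [-0.001 -0.002 -1.   ]
mean [ 1.273 -5.919  0.861 -0.876 -0.225  0.129] sdTz 0.018 Tscrew 0.126
```

Request:
{"api": "play_rows", "payload": {"plan": [[0,0,0,0.06,0.67],[0,0,0,0.12,0.67],[0,0,0,0.12,0.67]]}}

```text
time: 24.9
tool_pos: [0.609, 0.082, 0.1447]
tool_rot: [-0.416, 0.571, -0.418, -0.571]
contact_force: [1.8, -5.6, 0.3]
gripper_width: 0.164
```

```bash
python3 t.py
```

```text
t 25.05 pos [609.   82.  144.7] jawyaw -2.831 q [ 1.400e-02  9.600e-02  1.715e+00 -2.000e-03  1.331e+00  2.845e+00] F [ 2.4 -5.8  0.5] T [-0.88  -0.211  0.128] w 0.17 xaxis [-0.001 -0.002 -1.   ]
mean [ 1.96  -5.826  0.627 -0.883 -0.225  0.157] sdTz 0.03 Tscrew 0.154
```

Request:
{"api": "play_rows", "payload": {"plan": [[0,0,0,0.06,0.67],[0,0,0,0.12,0.67],[0,0,0,0.12,0.67]]}}

```text
time: 25.48
tool_pos: [0.6091, 0.0819, 0.1447]
tool_rot: [-0.45, 0.545, -0.451, -0.545]
contact_force: [1.5, -5.8, 0.3]
gripper_width: 0.163
```

```bash
python3 t.py
```

```text
t 25.62 pos [609.   82.  144.6] jawyaw -2.951 q [ 1.400e-02  9.600e-02  1.715e+00 -2.000e-03  1.331e+00  2.965e+00] F [ 2.  -6.  -0.6] T [-0.85  -0.226  0.219] w 0.166 xaxis [-0.001 -0.002 -1.   ]
mean [ 2.042 -5.973 -0.118 -0.868 -0.272  0.211] sdTz 0.024 Tscrew 0.208
```

The torque climbed 0.126, 0.154, then 0.208 N m, so it is firmly clamped. I open, lift straight up, and check.

Request:
{"api": "play_rows", "payload": {"plan": [[0,0,0,-0.05,0.67],[0,0,0,-0.05,0.4],[0,0,0,-0.05,0.0],[0,0,0,-0.05,-0.2],[-10,0,0,-0.05,-0.3],[-50,0,0,-0.05,-0.3],[-100,0,0,-0.05,-0.3],[-140,0,0,-0.05,-0.3]]}}

```text
time: 26.68
tool_pos: [0.6098, 0.0829, 0.2882]
tool_rot: [-0.438, 0.557, -0.436, -0.555]
contact_force: [0.5, 0.0, 0.1]
gripper_width: 0.647
```

Request:
{"api": "play_rows", "payload": {"plan": [[0,0,0,-0.18,-0.3],[0,0,0,-0.36,-0.3],[0,0,0,-0.54,-0.3],[0,0,0,-0.54,-0.3]]}}

```text
time: 27.18
tool_pos: [0.6095, 0.0829, 0.2857]
tool_rot: [-0.274, 0.652, -0.273, -0.652]
contact_force: [0.0, -0.7, 0.7]
gripper_width: 0.65
```

Run:
```python
from h import *
from plant import manip
show(manip.state())
f=manip.grab_frame("wrist");np.savez("w10.npz",**f);cv2.imwrite("pics/w10.png",f["img"][:,:,::-1]);print(bar(f))
show(manip.state())
```

```text
t 27.18 pos [609.5  82.9 285.7] jawyaw -2.365 q [1.400e-02 2.000e-03 1.574e+00 0.000e+00 1.564e+00 2.379e+00] F [ 0.  -0.7  0.7] T [-0.032 -0.009 -0.041] w 0.65 xaxis [ 0.001  0.    -1.   ]
(1712, array([0.60928466, 0.08093142]), np.float32(-1.1004424), np.float64(0.11128995411984646), array([0.17303883, 0.17477109]))
t 27.23 pos [609.5  82.8 285.5] jawyaw -2.366 q [0.014 0.003 1.574 0.    1.564 2.38 ] F [0.5 0.8 1. ] T [0.033 0.042 0.083] w 0.652 xaxis [ 0.001  0.    -1.   ]
```

View pics/w10.png

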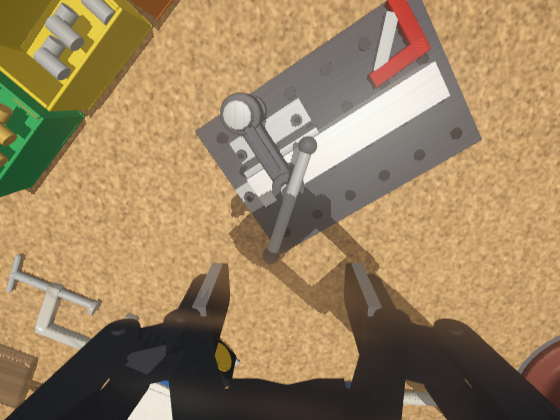

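The picture shows the tube clamped along the long stop and the bar (270,255)–(308,146) free. The bar has turned 3.81 rad and dropped 7 mm, which agrees with 12 mm a turn. One last numeric check from above before handing in.

Run:
```python
from h import *
from plant import manip
th=-.234;x=np.array([np.cos(th),np.sin(th)]);y=np.array([-x[1],x[0]]);O=np.array([.591,.0093])
f=dict(np.load("w10.npz"));P=cloud(f);q=(P[...,:2]-O)@np.c_[x,y]*1000
m=(P[...,2]>.049)&(P[...,2]<.057)&(abs(q[...,0])<35)&(q[...,1]>-140)&(q[...,1]<20)&(f["range_z"]>.1)
A=q[m];print("tube top x",np.percentile(A[:,0],[1,99]),"end y",np.percentile(A[:,1],.3),"z",np.median(P[m][:,2]))
for lo in(-110,-60,-10):
    s=A[(A[:,1]>lo)&(A[:,1]<lo+20)];print(lo,np.percentile(s[:,0],[2,98]).round(1))
g=manip.grab_frame("top");d0=dict(np.load("top0.npz"))["img"].astype(int);df=np.abs(g["img"].astype(int)-d0).sum(2)
for n,(u,v) in dict(offcut=(412,222),tape=(143,240),magnet=(298,197)).items():print(n,df[v-12:v+12,u-12:u+12].mean().round(1))
manip.job_done();show(manip.state())
```

```text
tube top x [-19.17813795  20.37496586] end y -120.66424385765862 z 0.05205063124557752
-110 [-18.7  20. ]
-60 [-18.8  20. ]
-10 [-18.8  20. ]
offcut 28.3
tape 19.6
magnet 62.8
the job is handed in; nothing more can be done
the job is handed in; nothing more can be done
```

I slid the tube against both stops and clamped it. I then let go and handed the job in at about 27 s of the 72 s allowed; no verdict is reported.

**Seating:** I gripped the tube about 35 mm off its centre, set it down on the clear strip of the plate and slid it gently to the long stop, then to the end stop. Force at the tool stayed at or below about 27 N in all. The tool stopped at each stop while the force rose.

**Clamping:** I turned the T-bar with the jaws loosely around it. The torque rose through 0.07, 0.13 and 0.15 to about 0.21 N m, then I stopped, opened and lifted clear. From the given torque figures that is roughly 80–145 N on the foot. I did not re-check the torque after letting go.

**Last checks:**

| Check | Result |
|---|---|
| Tube position across the plate | about 0.6 mm from the seat |
| Tube position along the plate | about 0.7 mm from the seat |
| Tube top height | 52 mm, so it lies flat |
| Tube direction | parallel to the long stop |
| T-bar | turned 3.81 rad, dropped about 7 mm, in agreement with the thread |

**Unclear check:** comparing the top view before and after, the offcut and tape areas changed little (28 and 20). The magnet area changed more (63), probably because of the arm or its shadow in the view. The last wrist picture shows the magnet still behind the tube, and no move was aimed at it. I did not measure its position.

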